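# Set out a jeweller's bench for doming

## Task

Set the bench out for doming: lay the heavy steel plate lengthwise on the middle of the cork pad, resting one edge on the pad for a moment with the plate plainly tilted and then pivoting it down flat, and stand the brass doming block on the middle of the plate. Set the other three things on the bench around the pad, each leaving a gap of about 3 cm to the middle of one of the pad's edges: the red-capped bottle off the short edge towards the green bowl, the white stone tray (square to the pad) off the short edge towards the yellow-lidded jar, and the round wooden burr stand behind the pad, off the long edge away from the robot. All five must end upright or flat, let go and at rest, and the bowl, jar and hammer must stay where they are.

Things in the scene. Friction and masses are not known exactly. Their poses are not given: they have to be found in the camera images.
- pad: Light brown cork pad fixed to the green bench, 90 mm (its x) by 130 mm (its y) and 8 mm thick. Origin at the centre of its underside, on the bench; z up; x points across its far long edge, roughly away from the robot; y points across its left short edge as seen from the robot (the bowl and the jar stand off opposite short edges).
- plate_center (a point): Loose bare steel bench plate, rectangular, 60 mm (its x) by 100 mm (its y) by 14 mm thick, about 0.66 kg. Point at its centre, 7 mm above its underside; z up. It starts flat on the bench at any yaw. On the pad its long side lies along the pad's long side, either way round.
- block_center (a point): Loose brass doming block, a 40 mm cube with a large dark round hollow in its top and each side, about 0.5 kg. Point at its centre, 20 mm above its underside; x and y square to its sides, z up.
- bottle_center (a point): Loose small white round bottle with a red cap and pointed red nozzle, standing upright; body 34 mm in diameter up to 45 mm height, cap 26 mm in diameter from 52 to 64 mm, nozzle tip at 78 mm; about 60 g. Point on its axis 39 mm above its underside; z up.
- tray_center (a point): Loose shallow white square tray, 50 by 50 mm outside, 18 mm high, walls 3 mm thick, with an amber stone and two small beads fixed in it; about 50 g. Point at its centre, 9 mm above its underside; x and y square to its sides, z up.
- burrs_center (a point): Loose round dark wooden burr stand, 52 mm in diameter, 40 mm high, a ring of six thin steel burrs standing in its top up to 62 mm height; about 90 g. Point on its axis 20 mm above its underside; z up.
- bowl: Bystander: green open plastic bowl, 100 mm across the rim, 45 mm high, loose. Origin under its centre, on the bench. It stands left or right of the pad and marks the bottle's side; leave it alone.
- jar: Bystander: glass jar with a yellow lid, 72 mm in diameter, 70 mm high, loose. Origin under its centre, on the bench. It stands on the other side of the pad from the bowl and marks the tray's side; leave it alone.
- hammer: Bystander: small hammer, 180 mm long, lying loose in front of the pad on the robot's side. Its x axis runs along the handle towards the head; leave it alone.
Things that resemble listed ones, but are neither listed nor needed, are in the scene too. Of the things that look like the part that bears block_center, take the one that is farthest from the robot's base at the start. Of the things shaped like the part that bears burrs_center, the dark wooden one is meant.

How it is judged (in metres and radians):
On the way, in this order (a step that is already met when the one before it is completed fails the run):
1. the steel plate rests an edge on the cork pad, tilted by more than 0.1 rad, for 0.2 s (contact force between plate and pad above 0.3 N and angle between plate_center's own z axis and vertical above 0.1 rad and horizontal distance between plate_center and pad below 0.05 m), for 0.2 s.
2. the steel plate lies flat on the middle of the pad (horizontal distance between plate_center and pad below 0.012 m and angle between the y axis of plate_center and the y axis of pad, either way round below 0.15 rad and angle between plate_center's own z axis and vertical below 0.04 rad and z of plate_center in the frame of pad between 0.012 and 0.018 m), for 0.2 s.
At the end, for the whole second after the job is handed in: Plate flat on pad: centre within 12 mm, 0.15 rad; block on plate within 12 mm of its centre; bottle (bowl side), tray (jar side, square within 0.2 rad), burr stand (far side) upright on the bench, gap to pad edge 15 to 45 mm, within 15 mm of the edge's middle; all at rest (all of step 2 and horizontal distance between block_center and plate_center below 0.012 m and angle between each of block_center, bottle_center, tray_center, burrs_center's own z axis and vertical below 0.05 rad and z of block_center in the frame of plate_center between 0.024 and 0.03 m and ((y of bowl in the frame of pad above 0 m and y of bottle_center in the frame of pad between 0.097 and 0.127 m) or (y of bowl in the frame of pad below 0 m and y of bottle_center in the frame of pad between -0.127 and -0.097 m)) and x of bottle_center in the frame of pad between -0.015 and 0.015 m and ((y of jar in the frame of pad above 0 m and y of tray_center in the frame of pad between 0.105 and 0.135 m) or (y of jar in the frame of pad below 0 m and y of tray_center in the frame of pad between -0.135 and -0.105 m)) and x of tray_center in the frame of pad between -0.015 and 0.015 m and (angle between the x axis of tray_center and the x axis of pad, either way round below 0.2 rad or angle between the x axis of tray_center and the y axis of pad, either way round below 0.2 rad) and x of burrs_center in the frame of pad between 0.086 and 0.116 m and y of burrs_center in the frame of pad between -0.015 and 0.015 m and height (world z) of bottle_center between 0.035 and 0.043 m and height (world z) of tray_center between 0.005 and 0.013 m and height (world z) of burrs_center between 0.016 and 0.024 m and linear speed of each of plate, block, bottle, tray, burrs below 0.02 m/s and angular speed of each of plate, block, bottle, tray, burrs below 0.2 rad/s); the robot touches nothing.
It fails at once if the bowl is moved by more than 20 mm (distance of bowl from where it was at the start of the episode above 0.02 m).
It fails at once if the jar is moved by more than 20 mm (distance of jar from where it was at the start of the episode above 0.02 m).
It fails at once if the hammer is moved by more than 20 mm (distance of hammer from where it was at the start of the episode above 0.02 m).
It also fails if it takes over 128 s, if anything falls off the work surface, if the arm or the gripper's body presses on something with over 40 N, if the wrist force passes 120 N, or if a joint passes its speed limit or range.

## Robot

A 6-joint arm with a two-finger parallel gripper is mounted at the origin on the work surface. World frame = base frame: x ahead of the robot, y to its left, z up, the work surface at z = 0. Lengths are in m, angles in degrees, forces in N, time in s.
With the tool pointing down it reaches from about 0.4 to 0.825 m from the base axis. Payload 7 kg.
Tool frame: the origin (TCP) lies on the centre line of the jaws, within the pads' length; the fingertips stand 8 mm ahead of it and the grasp point (between the pads) lies 11 mm behind it; z points along the fingers, y is the line along which they close (so a half turn about z gives the same grasp; the last joint's range is limited). The gripper opens to 88 mm and grips with 3 to 60 N. Pads are 19 mm wide; open, the fingers measure 130 mm over their backs; the gripper's body (78 mm by 193 mm) begins 47 mm behind the grasp point.
Start: joints at [-55.571, 20.546, 0.682, 0, -70.136, -16.507], TCP at [0.208, -0.642, 0.235] pointing down, gripper open.
Joint ranges: [-176.03, 176.03], [-82.01, 121.73], [-58.28, 71.71], [-173.87, 95.51], [-174.79, -0.11], [-173.66, 173.66]. Speed limits (degrees/s): [136.94, 136.94, 172.46, 180, 180, 180].

## Interface

Orientations are given as [roll, pitch, yaw] about the fixed x, y, z axes, in that order (R = Rz(yaw) Ry(pitch) Rx(roll)).
In Python, from plant import telemetry, viewer, close_job, models gives the robot as it stands.
- The arm moves only by the shell command python3 -m handwheel 'ROWS' [FORCE]. ROWS is JSON, a list of rows, each an object with "grip": the closure, from -1 (fully open) to 1 (shut); "travel": the shift along the tool's x, y, z as a fraction of full scale, a list of three; "spin": the turn about the tool's z as a fraction of full scale. A call has 1 to 8 rows; each row shifts and turns the commanded pose from where the row before left it, along the tool's axes as they then stand; what a row does not reach is not made up. Full scale, the value 1, is 0.025 m for a shift and 5 degrees for a turn. A row lasts 1/8 s, in which the tool goes at most 62.5 mm and 10.7 degrees, less where a joint would pass 70% of its speed; a pose out of reach is approached as far as the arm can. A call with a number of a shift or a turn outside -1 to 1 is refused whole. A call with a gripper value outside its range is refused whole. The fingers move at their own pace and stop on an object; FORCE is the grip in N (left out, the last holds). Time passes only in rows, so rows that do not move let the fingers close. It gives the time, the measured TCP pose, the force, the opening and the grip force at its end, in the units of the state.
- telemetry.get_state(): the state, without advancing time (a new reading comes with each control period).
- viewer.capture(name): name is "scene" or "top" or "wrist"; returns the picture (420x560x3 uint8, red, green, blue); there is no depth.
- viewer.calibration(name): a dict with "fx", "fy", "cx", "cy" (pixels), "k1" (the pictures are not rectified: a ray, as slopes to the right and down, at radius r is drawn at 1 + k1 r^2 times it, then the intrinsics apply), "T" (4x4, takes a point from camera to world coordinates); the wrist camera has in their place "T_tool_cam" (4x4, takes a point from camera to tool coordinates, whose origin is the TCP and whose axes are the flange's). Camera axes: x right, y down, z forward; pixel columns grow to the right and rows downward; lengths in m; the calibration is good to about 2 mm. A picture is of the moment at which its call begins: read the wrist's pose just before it. calibration takes no time and is no camera call.
- close_job(): hands the job in; it is judged then, once.
Trained networks look in the newest picture that a camera, given by its name, has taken for a name from the list of things; names that differ only in an ending like _2 or _b are one class to them, and where a whole thing is asked for, a point or a joint stands for the part that bears it (a point fixed in the world has none). Each returns a list of dicts, best first, with "p" (0 to 1); they miss things now and then, are a little off and sometimes report something else, mostly with a low value. They report only what shows in the picture. A call takes as long as a camera call. They do not tell look-alikes from the thing itself.
- models.find_in(camera, thing): "position" ([column, row] in pixels, amid what is visible of it).
The state is a dict: "time_s": time; "joints": joint angles; "qd": joint speeds; "joint_torque": joint torques, N m; "tcp_pos": TCP position; "eef_rot": TCP orientation; "contact_force": force on the tool from outside, world axes, zero at the start; "moment": the same for the moment, N m; "gripper_width": finger opening in m; "gripper_force": force on a finger pad.
Only numpy, scipy, OpenCV 4.12 (cv2) and the standard library are available. Lean on these libraries where they do the work, as an engineer would, in place of code of your own. Each camera call takes 0.05 s, during which the arm holds its last target. There are 200 camera calls.

## Working session

There is one attempt and no reset: what is moved stays moved. The work goes in short steps, Python scripts to look and compute and a shell command to move; the robot and the scene stay as the last step left them, time stands still between calls to the robot, and variables do not carry over. Pictures are saved under pics/ and viewed, at most 14 in all, crops included, and the job is handed in when it is done.

```bash
ls; mkdir -p pics; cat > h.py <<'E'
import numpy as np, cv2
from plant import telemetry, viewer, models
from scipy.spatial.transform import Rotation as R
def cam(n, st=None):
    c=viewer.calibration(n)
    if 'T' in c: return c,np.array(c['T'])
    st=st or telemetry.get_state()
    T=np.eye(4);T[:3,:3]=R.from_euler('xyz',st['eef_rot'],degrees=True).as_matrix();T[:3,3]=st['tcp_pos']
    return c,T@np.array(c['T_tool_cam'])
def w(n,px,z,st=None):
    c,T=cam(n,st);K=np.array([[c['fx'],0,c['cx']],[0,c['fy'],c['cy']],[0,0,1.]])
    q=np.array([(px[0]-c['cx'])/c['fx'],(px[1]-c['cy'])/c['fy']]);p=q.copy()
    for _ in range(30): p=q/(1+c['k1']*(p@p))
    d=T[:3,:3]@np.array([p[0],p[1],1]);o=T[:3,3]
    return (o+d*(z-o[2])/d[2])[:2]
def proj(n,P,st=None):
    c,T=cam(n,st);q=np.linalg.inv(T)@np.append(P,1);s=q[:2]/q[2];s=s*(1+c['k1']*(s@s))
    return np.array([s[0]*c['fx']+c['cx'],s[1]*c['fy']+c['cy']])
def snap(n,f=None,crop=None,scale=1):
    im=viewer.capture(n)[:,:,::-1].copy()
    if f:
        o=im if crop is None else im[crop[1]:crop[3],crop[0]:crop[2]]
        cv2.imwrite('pics/'+f,cv2.resize(o,None,fx=scale,fy=scale,interpolation=cv2.INTER_CUBIC))
    return im
E
python3 - <<'E'
from h import *
H={'pad':.008,'plate_center':.014,'block_center':.03,'bottle_center':.06,'tray_center':.01,'burrs_center':.04,'bowl':.03,'jar':.07,'hammer':.015}
for n in ['top','scene']:
    cv2.imwrite(f'pics/{n}0.png',snap(n)); print(n,cam(n)[1][:3,3])
    for k,z in H.items():
        for d in models.find_in(n,k): print(k,round(d['p'],2),np.round(d['position']),np.round(w(n,d['position'],z),3))
E
```

```text
pics
top [ 0.37392845 -0.0561196   0.92717437]
pad 0.72 [264. 185.] [ 0.546 -0.019]
plate_center 0.56 [100. 241.] [0.419 0.349]
block_center 0.93 [347. 238.] [ 0.422 -0.202]
block_center 0.7 [266. 185.] [ 0.542 -0.022]
block_center 0.69 [366. 310.] [ 0.266 -0.239]
block_center 0.67 [330. 280.] [ 0.332 -0.163]
bottle_center 0.5 [185. 120.] [0.682 0.154]
tray_center 0.86 [166. 245.] [0.41  0.202]
burrs_center 0.88 [406. 250.] [ 0.396 -0.327]
burrs_center 0.72 [447. 234.] [ 0.43  -0.418]
burrs_center 0.61 [416. 306.] [ 0.274 -0.343]
bowl 0.63 [125. 163.] [0.593 0.294]
jar 0.57 [378. 166.] [ 0.575 -0.267]
hammer 0.97 [243. 233.] [0.436 0.03 ]
scene [ 1.11513642 -0.57520431  0.73246727]
pad 0.84 [298. 234.] [ 0.554 -0.029]
block_center 0.91 [210. 239.] [ 0.445 -0.213]
block_center 0.89 [200. 210.] [ 0.338 -0.174]
block_center 0.66 [164. 211.] [ 0.279 -0.244]
block_center 0.55 [157. 255.] [ 0.409 -0.338]
bottle_center 0.73 [224. 284.] [ 0.605 -0.283]
bottle_center 0.63 [390. 220.] [0.704 0.13 ]
bottle_center 0.44 [320. 173.] [0.455 0.145]
tray_center 0.56 [324. 174.] [0.416 0.203]
burrs_center 0.82 [152. 253.] [ 0.406 -0.346]
burrs_center 0.75 [124. 282.] [ 0.443 -0.437]
burrs_center 0.65 [124. 232.] [ 0.294 -0.363]
bowl 0.62 [388. 179.] [0.574 0.298]
jar 0.81 [224. 285.] [ 0.613 -0.289]
hammer 0.55 [283. 203.] [0.444 0.02 ]
```

View pics/top0.png

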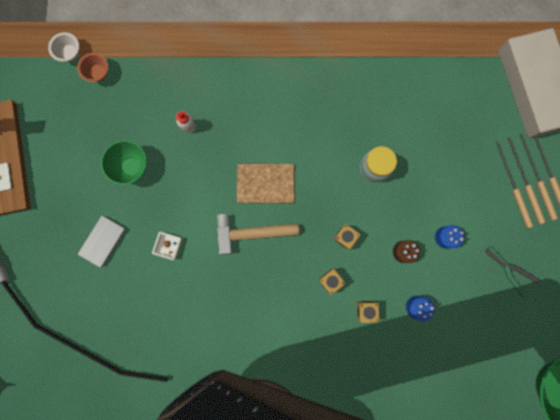

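View pics/scene0.png

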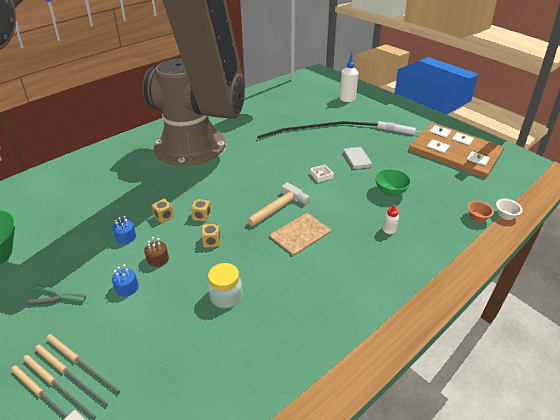

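Both views agree on where things are (top pixels):
- **Blocks:** (348,237), (332,281) and (369,313). The farthest from the base is (348,237).
- **Burr stands:** dark wooden (407,251); blue look-alikes at (451,237) and (421,308).
- **Bottle:** (186,121), red cap. The blue-capped one at the back of the scene view is not it.
- **Plate:** grey (101,241). **Tray:** (166,245), not the boxes on the board at far left.
- **Other:** pad (265,184), bowl (125,163) on the left (+y), jar (379,164) on the right, hammer (224–298, 232).

```bash
cat >> h.py <<'E'
def rects(n,im,items,st=None):
    hsv=cv2.cvtColor(im,cv2.COLOR_BGR2HSV)
    m=~((hsv[:,:,0]>65)&(hsv[:,:,0]<95)&(hsv[:,:,1]>90)); m=m.astype(np.uint8)
    cnt,_=cv2.findContours(m,cv2.RETR_EXTERNAL,cv2.CHAIN_APPROX_NONE); out={}
    for k,(px,z) in items.items():
        c=max(cnt,key=lambda c:(cv2.pointPolygonTest(c,(float(px[0]),float(px[1])),False),cv2.contourArea(c)))
        P=np.array([w(n,p,z,st) for p in c[:,0].astype(float)],np.float32)*1000
        (x,y),(a,b),t=cv2.minAreaRect(P); out[k]=(x/1000,y/1000,a,b,t)
        print(k,'xy %.4f %.4f size %.0f %.0f ang %.1f'%out[k])
    return out
def go(x,y,z,yaw):
    "spin first, then travel"
    s=telemetry.get_state();r=s['eef_rot'];y0=r[2]
    d=(yaw-y0+90)%180-90
    Rm=R.from_euler('z',d,degrees=True).as_matrix()@R.from_euler('xyz',r,degrees=True).as_matrix()
    t=Rm.T@(np.array([x,y,z])-s['tcp_pos'])/.025
    sgn=np.sign(R.from_euler('xyz',r,degrees=True).as_matrix()[2,2])
    print('tcp',np.round(s['tcp_pos'],4),'rot',np.round(r,1),'j6',round(s['joints'][5],1),'spin units %.2f'%(sgn*d/5),'travel units',np.round(t,2))
    print('tool x,y axes in world',np.round(Rm[:,0],2),np.round(Rm[:,1],2))
E
python3 - <<'E'
from h import *
im=snap('top'); cv2.imwrite('pics/crop.png',cv2.resize(im[200:330,320:480],None,fx=5,fy=4.6,interpolation=cv2.INTER_CUBIC)[:600,:800])
rects('top',im,{'pad':((265,184),.008),'plate':((101,241),.014),'block':((348,237),.04),'bottle':((186,121),.05),'tray':((166,245),.018),'burr':((407,251),.04),'bowl':((125,163),.045),'jar':((379,164),.07),'hammer':((260,233),.01)})
print(viewer.calibration('wrist'))
go(.42,.35,.2,0)
E
```

```text
pad xy 0.5747 -0.0248 size 147 156 ang 83.3
plate xy 0.4176 0.3459 size 73 111 ang 58.5
block xy 0.4238 -0.1992 size 52 54 ang 51.3
bottle xy 0.6817 0.1536 size 61 51 ang 8.9
tray xy 0.4078 0.1984 size 63 59 ang 72.8
burr xy 0.3917 -0.3280 size 56 63 ang 20.0Traceback (most recent call last):
  File "<stdin>", line 3, in <module>
  File "h.py", line 31, in rects
    P=np.array([w(n,p,z,st) for p in c[:,0].astype(float)],np.float32)*1000
                ~^^^^^^^^^^
  File "h.py", line 11, in w
    c,T=cam(n,st);K=np.array([[c['fx'],0,c['cx']],[0,c['fy'],c['cy']],[0,0,1.]])
        ~~~^^^^^^
  File "h.py", line 5, in cam
    c=viewer.calibration(n)
ValueError: time passes only in moves, steps and waits
```

View pics/crop.png

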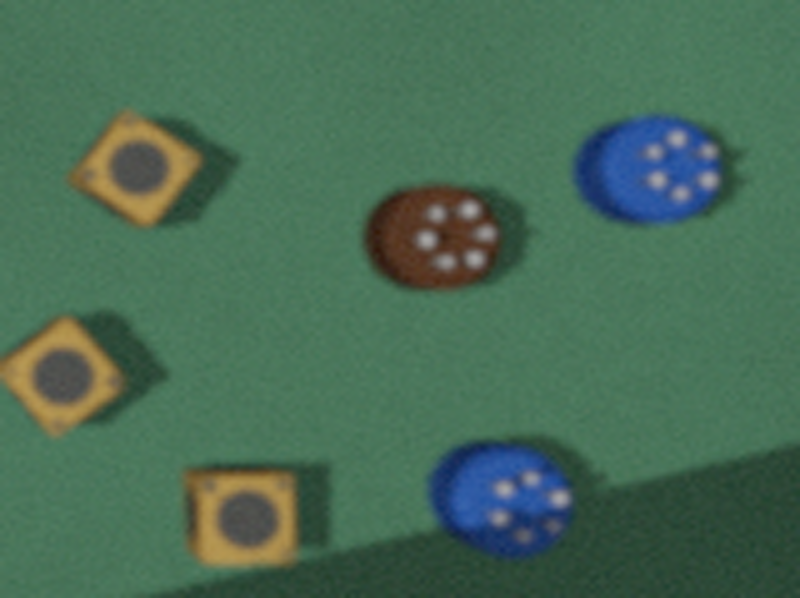

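The crop confirms the picks: the block at top left (348,237) and the brown stand in the middle (407,251). The wider segmentation included shadows, so I'll tighten the masks and cache the calibration.

```bash
python3 - <<'E'
s=open('h.py').read()
s=s.replace("def cam(n, st=None):\n    c=viewer.calibration(n)","import functools\ncal=functools.lru_cache(None)(viewer.calibration)\ndef cam(n, st=None):\n    c=cal(n)")
a=s.index("    hsv=");b=s.index("    cnt,_")
s=s[:a]+"    f=cv2.GaussianBlur(im,(3,3),0).astype(float);m=(f[:,:,1]<1.12*np.maximum(f[:,:,0],f[:,:,2])).astype(np.uint8)\n"+s[b:]
open('h.py','w').write(s)
E
python3 - <<'E'
from h import *
im=cv2.imread('pics/top0.png')
for p in [(265,184),(300,184),(400,190),(101,241),(166,245),(360,240),(200,125),(450,340)]: print(p,im[p[1],p[0]],end=' ')
print()
rects('top',im,{'pad':((265,184),.008),'plate':((101,241),.014),'block':((348,237),.04),'bottle':((186,121),.05),'tray':((166,245),.018),'burr':((407,251),.04),'jar':((379,164),.07),'hammer':((260,233),.01)})
print(cal('wrist'))
go(.42,.35,.2,0)
E
```

```text
(265, 184) [ 89 125 160] (300, 184) [ 92 119  76] (400, 190) [ 86 112  69] (101, 241) [177 182 182] (166, 245) [ 50  88 131] (360, 240) [56 76 46] (200, 125) [55 71 42] (450, 340) [52 69 38] 
pad xy 0.5506 -0.0200 size 133 93 ang 89.5
plate xy 0.4190 0.3459 size 64 103 ang 60.2
block xy 0.4253 -0.2000 size 45 46 ang 55.1
bottle xy 0.6827 0.1572 size 56 33 ang 44.5
tray xy 0.4082 0.1982 size 55 53 ang 73.2
burr xy 0.3926 -0.3275 size 57 48 ang 89.7
jar xy 0.5806 -0.2674 size 67 83 ang 44.3
hammer xy 0.4344 -0.0039 size 186 88 ang 89.7
{'fx': 289.359391113669, 'fy': 289.359391113669, 'cx': 276.5439738197293, 'cy': 211.62038891123134, 'k1': -0.004102198807466654, 'T_tool_cam': array([[-6.50889273e-04, -9.70008176e-01, -2.43071419e-01,
         6.54261530e-02],
       [ 9.99999691e-01, -5.24053384e-04, -5.86465513e-04,
         6.36761322e-04],
       [ 4.41493943e-04, -2.43071726e-01,  9.70008217e-01,
        -1.50066308e-01],
       [ 0.00000000e+00,  0.00000000e+00,  0.00000000e+00,
         1.00000000e+00]])}
tcp [ 0.2077 -0.6422  0.2346] rot [-180.     0.  -162.1] j6 -16.5 spin units 3.58 travel units [-8.49 39.69  1.38]
tool x,y axes in world [-1. -0. -0.] [ 0.  1. -0.]
```

```bash

python3 -m handwheel '[{"grip":-1,"travel":[-1,0.75,0],"spin":0},{"grip":-1,"travel":[-1,0.75,0],"spin":0},{"grip":-1,"travel":[-1,0.75,0],"spin":0},{"grip":-1,"travel":[-1,0.75,0],"spin":0},{"grip":-1,"travel":[-1,0.75,0],"spin":0},{"grip":-1,"travel":[-1,0.75,0],"spin":0},{"grip":-1,"travel":[-1,0.75,0],"spin":0},{"grip":-1,"travel":[-1,0.75,0],"spin":0}]' 15 >/dev/null
python3 -m handwheel '[{"grip":-1,"travel":[-1,0.75,0],"spin":0},{"grip":-1,"travel":[-1,0.75,0],"spin":0},{"grip":-1,"travel":[-1,0.75,0],"spin":0},{"grip":-1,"travel":[-1,0.75,0],"spin":0},{"grip":-1,"travel":[-1,0.75,0],"spin":0},{"grip":-1,"travel":[-0.3,1,0],"spin":0},{"grip":-1,"travel":[-0.3,1,0],"spin":0},{"grip":-1,"travel":[-0.3,1,0],"spin":0}]' 
python3 -m handwheel '[{"grip":-1,"travel":[-0.3,1,0],"spin":0},{"grip":-1,"travel":[-0.3,1,0],"spin":0},{"grip":-1,"travel":[-0.3,1,0],"spin":0},{"grip":-1,"travel":[-0.3,1,0],"spin":0},{"grip":-1,"travel":[-0.3,1,0],"spin":0},{"grip":-1,"travel":[-0.3,1,0],"spin":0},{"grip":-1,"travel":[-0.3,1,0],"spin":0},{"grip":-1,"travel":[-0.3,1,0],"spin":0}]' 
python3 -c "
from h import *
go(.41,.33,.2,-30)"
```

```text
time_s: 3.05
tcp_pos: [0.4402, -0.2312, 0.2347]
eef_rot: [-180.0, 0.0, -162.1]
contact_force: [-0.2, -0.1, -0.1]
gripper_width: 0.0875
gripper_force: 0.0
time_s: 4.05
tcp_pos: [0.4357, -0.0224, 0.2348]
eef_rot: [180.0, 0.0, -162.1]
contact_force: [-0.1, -0.3, 0.1]
gripper_width: 0.0879
gripper_force: 0.0
tcp [ 0.4357 -0.0224  0.2348] rot [ 180.     0.  -162.1] j6 -95.2 spin units 9.59 travel units [ 7.94 11.69  1.39]
tool x,y axes in world [-0.87  0.5  -0.  ] [0.5  0.87 0.  ]
```

```bash
sed -i 's/d=(yaw-y0+90)%180-90/d=(yaw-y0+180)%360-180/' h.py
python3 -m handwheel '[{"grip":-1,"travel":[0,0,0],"spin":-1},{"grip":-1,"travel":[0,0,0],"spin":-1},{"grip":-1,"travel":[0,0,0],"spin":-1},{"grip":-1,"travel":[0,0,0],"spin":-1},{"grip":-1,"travel":[0,0,0],"spin":-1},{"grip":-1,"travel":[0,0,0],"spin":-1},{"grip":-1,"travel":[0,0,0],"spin":-1},{"grip":-1,"travel":[0,0,0],"spin":-1}]' >/dev/null
python3 -m handwheel '[{"grip":-1,"travel":[0,0,0],"spin":-1},{"grip":-1,"travel":[0,0,0],"spin":-1},{"grip":-1,"travel":[0,0,0],"spin":-1},{"grip":-1,"travel":[0,0,0],"spin":-1},{"grip":-1,"travel":[0,0,0],"spin":-1},{"grip":-1,"travel":[0,0,0],"spin":-1},{"grip":-1,"travel":[0,0,0],"spin":-1},{"grip":-1,"travel":[0,0,0],"spin":-1}]' >/dev/null
python3 -m handwheel '[{"grip":-1,"travel":[0,0,0],"spin":-1},{"grip":-1,"travel":[0,0,0],"spin":-1},{"grip":-1,"travel":[0,0,0],"spin":-1},{"grip":-1,"travel":[0,0,0],"spin":-1},{"grip":-1,"travel":[0,0,0],"spin":-1},{"grip":-1,"travel":[0,0,0],"spin":-1},{"grip":-1,"travel":[0,0,0],"spin":-1},{"grip":-1,"travel":[0,0,0],"spin":-1}]' >/dev/null
python3 -m handwheel '[{"grip":-1,"travel":[0,0,0],"spin":-1},{"grip":-1,"travel":[0,0,0],"spin":-1},{"grip":-1,"travel":[0,0,0],"spin":-0.4}]'
python3 -c "
from h import *
go(.41,.33,.2,-30)"
```

```text
time_s: 7.42
tcp_pos: [0.4358, -0.0232, 0.2347]
eef_rot: [-180.0, -0.0, -30.0]
contact_force: [-0.4, -0.1, -0.5]
gripper_width: 0.0878
gripper_force: 0.0
tcp [ 0.4358 -0.0232  0.2347] rot [-180.   -0.  -30.] j6 37.0 spin units -0.00 travel units [ -7.96 -11.72   1.39]
tool x,y axes in world [ 0.87 -0.5   0.  ] [-0.5  -0.87 -0.  ]
```

```bash

python3 -m handwheel '[{"grip":-1,"travel":[-0.67,-0.98,0.1],"spin":0},{"grip":-1,"travel":[-0.67,-0.98,0.1],"spin":0},{"grip":-1,"travel":[-0.67,-0.98,0.1],"spin":0},{"grip":-1,"travel":[-0.67,-0.98,0.1],"spin":0},{"grip":-1,"travel":[-0.67,-0.98,0.1],"spin":0},{"grip":-1,"travel":[-0.67,-0.98,0.1],"spin":0},{"grip":-1,"travel":[-0.67,-0.98,0.1],"spin":0},{"grip":-1,"travel":[-0.67,-0.98,0.1],"spin":0}]' >/dev/null
python3 -m handwheel '[{"grip":-1,"travel":[-0.67,-0.98,0.1],"spin":0},{"grip":-1,"travel":[-0.67,-0.98,0.1],"spin":0},{"grip":-1,"travel":[-0.67,-0.98,0.1],"spin":0},{"grip":-1,"travel":[-0.67,-0.98,0.1],"spin":0},{"grip":-1,"travel":[0,0,0],"spin":0},{"grip":-1,"travel":[0,0,0],"spin":0}]'
python3 - <<'E'
from h import *
st=telemetry.get_state(); im=snap('wrist','wr1.png')
px=proj('wrist',[.419,.346,.014],st); print(px)
r=rects('wrist',im,{'plate':(px,.014)},st)['plate']
go(r[0]-.0286,r[1]+.0165,.012,-30)
E
```

```text
time_s: 9.18
tcp_pos: [0.4091, 0.3319, 0.2044]
eef_rot: [180.0, 0.0, -30.1]
contact_force: [-0.5, -0.7, -0.3]
gripper_width: 0.0875
gripper_force: 0.0
[262.03929165 193.28956981]
plate xy 0.4179 0.3483 size 60 101 ang 60.1
tcp [0.4091 0.3316 0.2045] rot [180.    0.  -30.1] j6 -0.5 spin units -0.02 travel units [-1.35 -0.76  7.7 ]
tool x,y axes in world [ 0.87 -0.5  -0.  ] [-0.5  -0.87  0.  ]
```

View pics/wr1.png

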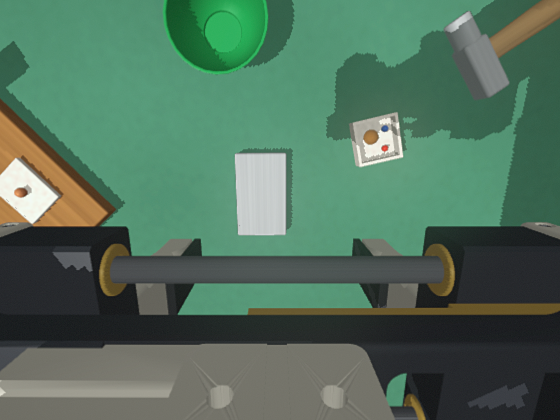

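The wrist view shows the plate at (261,194), 60×101 mm with its long side up-down, parallel to the fingers. I'll grip near its lower end so it can hang tilted.

```bash

python3 -m handwheel '[{"grip":-1,"travel":[-0.45,-0.25,0.9],"spin":0},{"grip":-1,"travel":[-0.45,-0.25,0.9],"spin":0},{"grip":-1,"travel":[-0.45,-0.25,0.9],"spin":0},{"grip":-1,"travel":[0,0,1],"spin":0},{"grip":-1,"travel":[0,0,1],"spin":0},{"grip":-1,"travel":[0,0,1],"spin":0},{"grip":-1,"travel":[0,0,1],"spin":0},{"grip":-1,"travel":[0,0,0.6],"spin":0}]' 20
python3 -m handwheel '[{"grip":-1,"travel":[0,0,0.4],"spin":0},{"grip":1,"travel":[0,0,0],"spin":0},{"grip":1,"travel":[0,0,0],"spin":0},{"grip":1,"travel":[0,0,0],"spin":0},{"grip":1,"travel":[0,0,0],"spin":0},{"grip":1,"travel":[0,0,0],"spin":0},{"grip":1,"travel":[0,0,0],"spin":0}]' 20
python3 -m handwheel '[{"grip":1,"travel":[0,0,-0.4],"spin":0},{"grip":1,"travel":[0,0,-0.4],"spin":0},{"grip":1,"travel":[0,0,-0.4],"spin":0},{"grip":1,"travel":[0,0,0],"spin":0}]' 20
```

```text
time_s: 10.22
tcp_pos: [0.3894, 0.3642, 0.0212]
eef_rot: [179.9, -0.0, -30.1]
contact_force: [0.2, 0.4, -0.5]
gripper_width: 0.0872
gripper_force: 0.0
time_s: 11.1
tcp_pos: [0.3894, 0.3652, 0.0127]
eef_rot: [-180.0, -0.0, -30.1]
contact_force: [-1.8, -0.8, 6.9]
gripper_width: 0.0595
gripper_force: 20.0
time_s: 11.6
tcp_pos: [0.3897, 0.3657, 0.0431]
eef_rot: [-179.9, 0.0, -30.1]
contact_force: [-0.7, 1.0, -4.0]
gripper_width: 0.0595
gripper_force: 20.0
```

```bash

python3 -m handwheel '[{"grip":1,"travel":[0,0,-0.5],"spin":0},{"grip":1,"travel":[0,0,-0.7],"spin":0},{"grip":1,"travel":[0,0,-0.9],"spin":0},{"grip":1,"travel":[0,0,-0.9],"spin":0},{"grip":1,"travel":[0,0,-0.9],"spin":0},{"grip":1,"travel":[0,0,0],"spin":0}]' 20
python3 - <<'E'
from h import *
p=proj('scene',[.41,.34,.1]).astype(int);print(p)
im=snap('scene');cv2.imwrite('pics/s1.png',cv2.resize(im[p[1]-60:p[1]+60,p[0]-80:p[0]+80],None,fx=4,fy=4))
go(.55,.013,.12,-90)
E
```

```text
time_s: 12.35
tcp_pos: [0.3899, 0.3659, 0.1414]
eef_rot: [-179.8, 0.0, -30.1]
contact_force: [0.6, 1.1, -6.3]
gripper_width: 0.0595
gripper_force: 20.0
[355 131]
tcp [0.3893 0.3652 0.14  ] rot [-179.9    0.   -30.1] j6 -4.3 spin units 11.98 travel units [14.09 -6.43  0.8 ]
tool x,y axes in world [ 0. -1. -0.] [-1.  0. -0.]
```

View pics/s1.png

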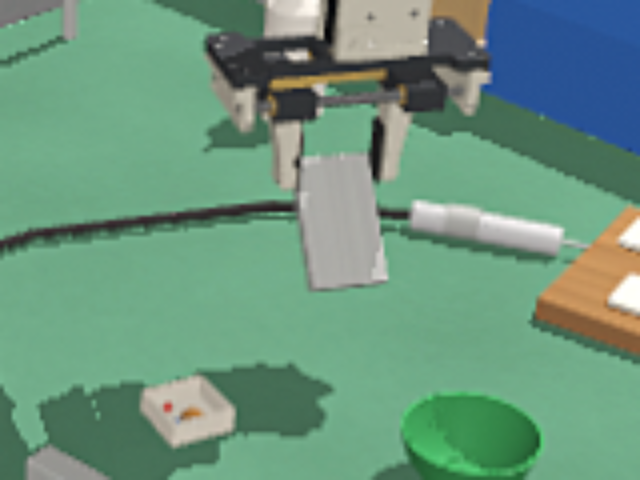

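The plate hangs plainly tilted from the fingers. I'm carrying it over the pad, far end towards −y.

```bash

python3 -m handwheel '[{"grip":1,"travel":[0,0,0],"spin":0.5},{"grip":1,"travel":[0,0,0],"spin":1},{"grip":1,"travel":[0,0,0],"spin":1},{"grip":1,"travel":[0,0,0],"spin":1},{"grip":1,"travel":[0,0,0],"spin":1},{"grip":1,"travel":[0,0,0],"spin":1},{"grip":1,"travel":[0,0,0],"spin":1},{"grip":1,"travel":[0,0,0],"spin":1}]' >/dev/null
python3 -m handwheel '[{"grip":1,"travel":[0,0,0],"spin":1},{"grip":1,"travel":[0,0,0],"spin":1},{"grip":1,"travel":[0,0,0],"spin":1},{"grip":1,"travel":[0,0,0],"spin":1},{"grip":1,"travel":[0,0,0],"spin":0.5},{"grip":1,"travel":[0.5,-0.2,0],"spin":0},{"grip":1,"travel":[0.8,-0.35,0],"spin":0},{"grip":1,"travel":[0.9,-0.4,0],"spin":0}]' >/dev/null
python3 -m handwheel '[{"grip":1,"travel":[0.9,-0.4,0],"spin":0},{"grip":1,"travel":[0.9,-0.4,0],"spin":0},{"grip":1,"travel":[0.9,-0.4,0],"spin":0},{"grip":1,"travel":[0.9,-0.4,0],"spin":0},{"grip":1,"travel":[0.9,-0.4,0],"spin":0},{"grip":1,"travel":[0.9,-0.4,0],"spin":0},{"grip":1,"travel":[0.9,-0.4,0],"spin":0},{"grip":1,"travel":[0.9,-0.4,0],"spin":0}]' >/dev/null
python3 -m handwheel '[{"grip":1,"travel":[0.9,-0.4,0],"spin":0},{"grip":1,"travel":[0.9,-0.4,0],"spin":0},{"grip":1,"travel":[0.9,-0.4,0],"spin":0},{"grip":1,"travel":[0.9,-0.4,0],"spin":0},{"grip":1,"travel":[0.9,-0.4,0],"spin":0},{"grip":1,"travel":[0.3,0,0],"spin":0},{"grip":1,"travel":[0,0,0],"spin":0}]'
python3 - <<'E'
from h import *
st=telemetry.get_state();print(st['contact_force'],st['moment'])
p=proj('scene',[.55,-.03,.1]).astype(int);print(p)
im=snap('scene');cv2.imwrite('pics/s2.png',cv2.resize(im[p[1]-60:p[1]+60,p[0]-80:p[0]+80],None,fx=4,fy=4))
imt=snap('wrist','wr2.png')
rects('wrist',imt,{'pad':(proj('wrist',[.55,-.075,.008],st),.008)},st)
go(.55,-.005,.1,-90)
E
```

```text
time_s: 16.27
tcp_pos: [0.5418, 0.0085, 0.1392]
eef_rot: [179.9, -0.0, -90.2]
contact_force: [-0.3, -0.9, -5.1]
gripper_width: 0.0597
gripper_force: 20.0
[-0.29869285 -0.89653964 -5.12965438] [-0.00374503  0.12660235 -0.02674911]
[297 204]
pad xy 0.5368 0.0901 size 374 688 ang 89.7
tcp [0.5422 0.0096 0.1395] rot [180.    0.  -90.1] j6 -21.8 spin units -0.02 travel units [ 0.59 -0.31  1.58]
tool x,y axes in world [-0. -1. -0.] [-1. -0.  0.]
```

View pics/wr2.png

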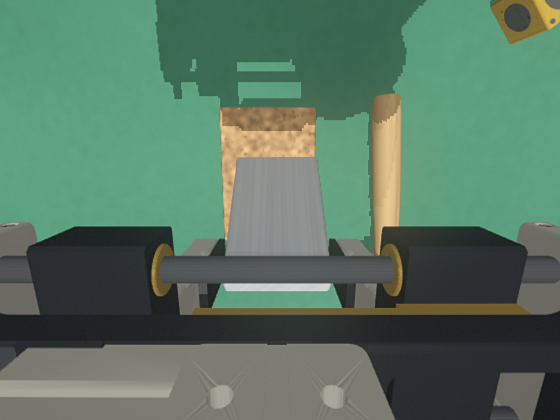

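View pics/s2.png

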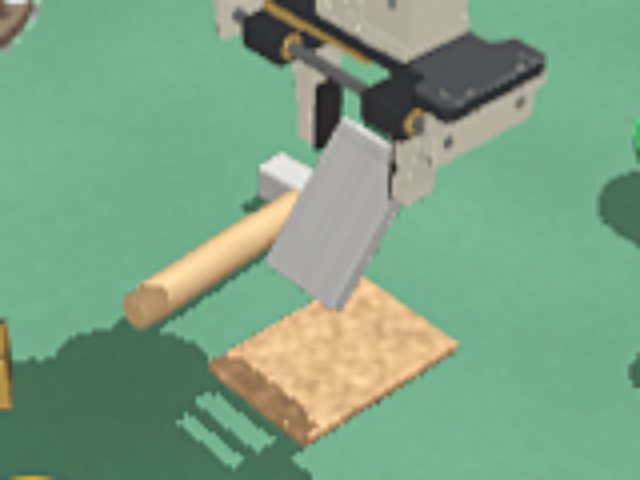

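The plate's far edge in the wrist view is at (277,157), about 70 mm below the TCP, so the tilt is about 50°. The pad's end edge midpoint is at about (268,107). I'll align first, then lower until contact.

```bash
python3 - <<'E'
from h import *
st=telemetry.get_state()
print(w('wrist',(268.5,107),.008,st),w('wrist',(221,108),.008,st),w('wrist',(316,107),.008,st))
go(.55,-.018,.1,-90.5)
E
python3 -m handwheel '[{"grip":1,"travel":[0.4,-0.1,0.3],"spin":0},{"grip":1,"travel":[0.4,-0.1,0.5],"spin":0},{"grip":1,"travel":[0.3,-0.1,0.5],"spin":0},{"grip":1,"travel":[0,0,0.4],"spin":0},{"grip":1,"travel":[0,0,0.2],"spin":0},{"grip":1,"travel":[0,0,0],"spin":0}]'
for i in 1 2 3; do python3 -m handwheel '[{"grip":1,"travel":[0,0,0.12],"spin":0},{"grip":1,"travel":[0,0,0.12],"spin":0}]'; done
```

```text
[ 0.5488338  -0.08369313] [ 0.59258279 -0.0829272 ] [ 0.50512172 -0.08360797]
tcp [0.5422 0.0096 0.1395] rot [180.    0.  -90.1] j6 -21.8 spin units 0.08 travel units [ 1.1  -0.32  1.58]
tool x,y axes in world [-0.01 -1.   -0.  ] [-1.    0.01  0.  ]
time_s: 17.12
tcp_pos: [0.5499, -0.0176, 0.0916]
eef_rot: [180.0, -0.0, -90.1]
contact_force: [0.6, 0.7, -6.1]
gripper_width: 0.0599
gripper_force: 20.0
time_s: 17.38
tcp_pos: [0.5504, -0.0175, 0.0863]
eef_rot: [-180.0, 0.0, -90.1]
contact_force: [-0.2, 0.2, -6.8]
gripper_width: 0.0601
gripper_force: 20.0
time_s: 17.62
tcp_pos: [0.5521, -0.0156, 0.0828]
eef_rot: [-179.7, 0.1, -90.0]
contact_force: [-7.1, 15.3, 20.6]
gripper_width: 0.0598
gripper_force: 20.2
time_s: 17.88
tcp_pos: [0.554, -0.0149, 0.0776]
eef_rot: [-179.5, 0.2, -90.0]
contact_force: [-2.7, 12.7, 13.9]
gripper_width: 0.0596
gripper_force: 20.0
```

Contact made while tilted. Hold briefly, then pivot down along the arc.

```bash

python3 -m handwheel '[{"grip":1,"travel":[0,0,0],"spin":0},{"grip":1,"travel":[0,0,0],"spin":0},{"grip":1,"travel":[0,0,0],"spin":0}]' 15
python3 -m handwheel '[{"grip":1,"travel":[-0.14,0,0.16],"spin":0},{"grip":1,"travel":[-0.14,0,0.16],"spin":0},{"grip":1,"travel":[-0.11,0,0.16],"spin":0},{"grip":1,"travel":[-0.11,0,0.16],"spin":0}]' 15
python3 -m handwheel '[{"grip":1,"travel":[-0.08,0,0.16],"spin":0},{"grip":1,"travel":[-0.08,0,0.16],"spin":0},{"grip":1,"travel":[-0.06,0,0.16],"spin":0},{"grip":1,"travel":[-0.06,0,0.16],"spin":0}]' 15
```

```text
time_s: 18.25
tcp_pos: [0.554, -0.0152, 0.0772]
eef_rot: [-179.5, 0.2, -90.0]
contact_force: [-1.1, 11.0, 10.6]
gripper_width: 0.0599
gripper_force: 15.0
time_s: 18.75
tcp_pos: [0.5519, -0.0042, 0.0591]
eef_rot: [-179.8, 0.1, -90.0]
contact_force: [1.8, 3.7, 0.5]
gripper_width: 0.0598
gripper_force: 15.0
time_s: 19.25
tcp_pos: [0.5498, 0.0017, 0.0415]
eef_rot: [180.0, -0.0, -90.1]
contact_force: [1.2, 3.0, -1.1]
gripper_width: 0.0597
gripper_force: 15.0
```

```bash

python3 -m handwheel '[{"grip":1,"travel":[-0.08,0,0.16],"spin":0},{"grip":1,"travel":[-0.08,0,0.16],"spin":0},{"grip":1,"travel":[-0.08,0,0.16],"spin":0},{"grip":1,"travel":[-0.08,0,0.12],"spin":0},{"grip":1,"travel":[-0.06,0,0.08],"spin":0}]' 15
python3 -m handwheel '[{"grip":1,"travel":[-0.06,0,0.06],"spin":0},{"grip":1,"travel":[-0.06,0,0.06],"spin":0},{"grip":1,"travel":[0,0,0],"spin":0}]' 15
python3 - <<'E'
from h import *
st=telemetry.get_state(); im=snap('wrist','wr3.png')
go(.55,.014,.0207,-90.5)
E
```

```text
time_s: 19.88
tcp_pos: [0.5496, 0.0112, 0.0246]
eef_rot: [179.9, -0.0, -90.1]
contact_force: [0.2, -1.9, -2.7]
gripper_width: 0.0597
gripper_force: 15.0
time_s: 20.25
tcp_pos: [0.5497, 0.0126, 0.0236]
eef_rot: [179.9, -0.1, -90.0]
contact_force: [-4.1, -11.6, 13.7]
gripper_width: 0.0597
gripper_force: 15.0
tcp [0.5497 0.0126 0.0236] rot [ 1.8e+02 -1.0e-01 -9.0e+01] j6 -22.0 spin units 0.09 travel units [-0.06 -0.01  0.11]
tool x,y axes in world [-0.01 -1.    0.  ] [-1.    0.01  0.  ]
```

View pics/wr3.png

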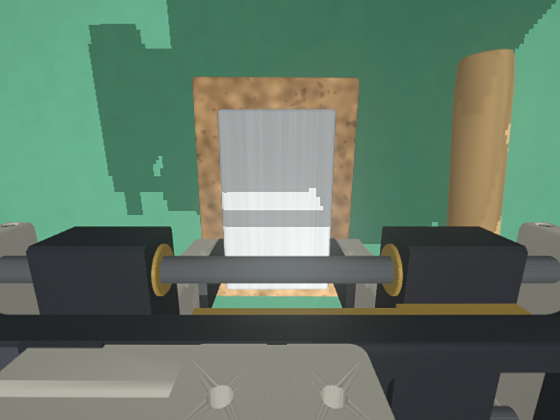

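Plate is at about (276,200) in view, square within the pad and apparently flat. Releasing and lifting for a check.

```bash

python3 -m handwheel '[{"grip":-0.6,"travel":[0,0,0],"spin":0},{"grip":-0.6,"travel":[0,0,0],"spin":0},{"grip":-0.6,"travel":[0,0,0],"spin":0},{"grip":-0.8,"travel":[0,0,-0.3],"spin":0},{"grip":-1,"travel":[0,0,-1],"spin":0},{"grip":-1,"travel":[-0.8,0,-1],"spin":0},{"grip":-1,"travel":[-0.8,0,-1],"spin":0},{"grip":-1,"travel":[-0.8,0,-1],"spin":0}]' 15
python3 -m handwheel '[{"grip":-1,"travel":[0,0,-1],"spin":0},{"grip":-1,"travel":[0,0,-1],"spin":0},{"grip":-1,"travel":[0,0,-1],"spin":0},{"grip":-1,"travel":[0,0,0],"spin":0},{"grip":-1,"travel":[0,0,0],"spin":0}]' 15
cat >> h.py <<'E'
def padplate(n,st=None,f=None):
    im=snap(n,f); b=im.astype(float)
    pm=cv2.medianBlur(((b[:,:,2]-b[:,:,0]>25)&(b[:,:,2]>b[:,:,1])).astype(np.uint8)*255,3)
    gm=cv2.medianBlur((abs(b[:,:,2]-b[:,:,0])<14).astype(np.uint8)*255,3)&((b[:,:,1]>60)&(b[:,:,1]<b[:,:,2]*1.15)).astype(np.uint8)*255
    for k,m,z in (('pad',pm|gm,.008),('plate',gm,.022)):
        q=proj(n,[.55,-.04 if k=='pad' else -.02,z],st)
        cnt,_=cv2.findContours(m,cv2.RETR_EXTERNAL,cv2.CHAIN_APPROX_NONE)
        c=max(cnt,key=lambda c:(cv2.pointPolygonTest(c,(float(q[0]),float(q[1])),False),cv2.contourArea(c)))
        P=np.array([w(n,p,z,st) for p in c[:,0].astype(float)],np.float32)*1000
        (x,y),(a,b2),t=cv2.minAreaRect(P);print(n,k,'%.4f %.4f size %.0f %.0f ang %.1f'%(x/1000,y/1000,a,b2,t))
E
python3 - <<'E'
from h import *
st=telemetry.get_state(); padplate('wrist',st,'wr4.png'); padplate('top',None,'t4.png')
E
```

```text
time_s: 21.3
tcp_pos: [0.5503, 0.075, 0.1309]
eef_rot: [-180.0, 0.0, -90.1]
contact_force: [1.0, 0.4, 0.2]
gripper_width: 0.0881
gripper_force: 0.0
time_s: 21.92
tcp_pos: [0.5499, 0.0744, 0.2044]
eef_rot: [180.0, 0.0, -90.1]
contact_force: [0.3, -0.3, 0.4]
gripper_width: 0.0871
gripper_force: 0.0
wrist pad 0.5500 -0.0199 size 129 89 ang 89.7
wrist plate 0.5491 -0.0171 size 98 59 ang 90.0
top pad 0.5492 -0.0210 size 131 91 ang 89.8
top plate 0.5487 -0.0192 size 97 57 ang 89.8
```

View pics/wr4.png

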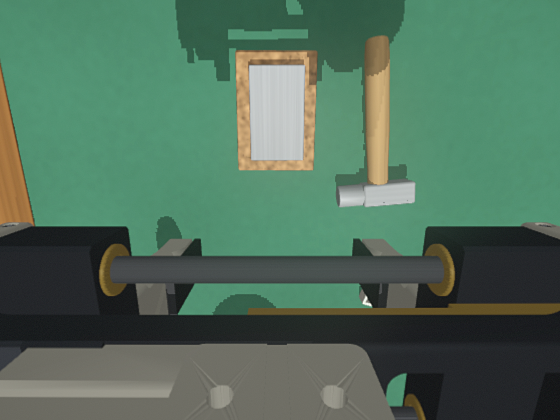

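```bash

python3 -m handwheel '[{"grip":-1,"travel":[0,0,0],"spin":-1},{"grip":-1,"travel":[0,0,0],"spin":-1},{"grip":-1,"travel":[0,0,0],"spin":-1},{"grip":-1,"travel":[0,0,0],"spin":-1},{"grip":-1,"travel":[0,0,0],"spin":-1},{"grip":-1,"travel":[0,0,0],"spin":-1},{"grip":-1,"travel":[0,0,0],"spin":-1},{"grip":-1,"travel":[0,0,0],"spin":-1}]' >/dev/null
python3 -m handwheel '[{"grip":-1,"travel":[0,0,0],"spin":-1},{"grip":-1,"travel":[0,0,0],"spin":-1},{"grip":-1,"travel":[0,0,0],"spin":-1}]' >/dev/null
python3 -c "
from h import *
go(.425,-.2,.2,-35)"
```

```text
tcp [0.5499 0.0741 0.2037] rot [ 1.799e+02  1.000e-01 -3.490e+01] j6 27.2 spin units 0.02 travel units [ 2.2  11.85  0.16]
tool x,y axes in world [ 0.82 -0.57 -0.  ] [-0.57 -0.82  0.  ]
```

```bash

python3 -m handwheel '[{"grip":-1,"travel":[0.2,1,0],"spin":0},{"grip":-1,"travel":[0.2,1,0],"spin":0},{"grip":-1,"travel":[0.2,1,0],"spin":0},{"grip":-1,"travel":[0.2,1,0],"spin":0},{"grip":-1,"travel":[0.2,1,0],"spin":0},{"grip":-1,"travel":[0.2,1,0],"spin":0},{"grip":-1,"travel":[0.2,1,0],"spin":0},{"grip":-1,"travel":[0.2,1,0],"spin":0}]' >/dev/null
python3 -m handwheel '[{"grip":-1,"travel":[0.2,1,0],"spin":0},{"grip":-1,"travel":[0.2,1,0],"spin":0},{"grip":-1,"travel":[0.2,1,0],"spin":0},{"grip":-1,"travel":[0,0.8,0],"spin":0},{"grip":-1,"travel":[0,0,0],"spin":0},{"grip":-1,"travel":[0,0,0],"spin":0}]'
cat >> h.py <<'E'
def blob(n,P,z,st=None,f=None,hue=None):
    "segment the thing at world P (top height z); mask = not green"
    im=snap(n,f); q=proj(n,[P[0],P[1],z],st); print('px',np.round(q))
    return rects(n,im,{'thing':(q,z)},st)['thing']
E
python3 - <<'E'
from h import *
st=telemetry.get_state(); r=blob('wrist',(.425,-.2),.04,st,'wr5.png')
print([(round(d['p'],2),np.round(d['position'])) for d in models.find_in('wrist','block_center')])
go(r[0],r[1],.013,-35)
E
```

```text
time_s: 25.15
tcp_pos: [0.4254, -0.1991, 0.2048]
eef_rot: [-180.0, -0.0, -35.1]
contact_force: [0.3, 0.1, 0.0]
gripper_width: 0.0875
gripper_force: 0.0
px [277. 199.]
thing xy 0.4266 -0.2018 size 40 44 ang 54.0
[(0.66, array([297., 286.])), (0.63, array([278., 195.]))]
tcp [ 0.4258 -0.1986  0.2047] rot [-180.    -0.   -35.1] j6 55.8 spin units -0.02 travel units [0.1  0.09 7.67]
tool x,y axes in world [ 0.82 -0.57  0.  ] [-0.57 -0.82 -0.  ]
```

View pics/wr5.png

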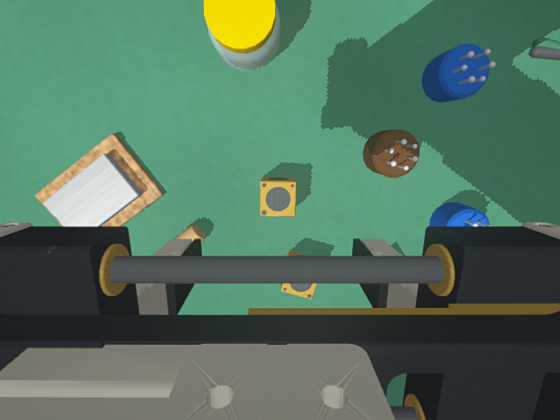

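The chosen block is at (277,197), square to the jaws, with its neighbour at (299,287) clear of the fingers. Grasping it.

```bash

python3 -m handwheel '[{"grip":-1,"travel":[0.1,0.09,0.9],"spin":0},{"grip":-1,"travel":[0,0,1],"spin":0},{"grip":-1,"travel":[0,0,1],"spin":0},{"grip":-1,"travel":[0,0,1],"spin":0},{"grip":-1,"travel":[0,0,1],"spin":0},{"grip":-1,"travel":[0,0,1],"spin":0},{"grip":-1,"travel":[0,0,1],"spin":0},{"grip":-1,"travel":[0,0,0.7],"spin":0}]' 25
python3 -m handwheel '[{"grip":1,"travel":[0,0,0],"spin":0},{"grip":1,"travel":[0,0,0],"spin":0},{"grip":1,"travel":[0,0,0],"spin":0},{"grip":1,"travel":[0,0,0],"spin":0},{"grip":1,"travel":[0,0,0],"spin":0},{"grip":1,"travel":[0,0,0],"spin":0},{"grip":1,"travel":[0,0,0],"spin":0},{"grip":1,"travel":[0,0,0],"spin":0}]' 25
python3 -m handwheel '[{"grip":1,"travel":[0,0,-0.5],"spin":0},{"grip":1,"travel":[0,0,-1],"spin":0},{"grip":1,"travel":[0,0,-1],"spin":0},{"grip":1,"travel":[0,0,-1],"spin":0},{"grip":1,"travel":[0,0,-0.7],"spin":0},{"grip":1,"travel":[0,0,0],"spin":0}]' 25
python3 -c "
from h import *
go(.549,-.0175,.06,-35)"
```

```text
time_s: 26.25
tcp_pos: [0.4265, -0.2015, 0.0134]
eef_rot: [180.0, 0.0, -35.0]
contact_force: [0.6, -0.2, 0.4]
gripper_width: 0.0874
gripper_force: 0.0
time_s: 27.25
tcp_pos: [0.4267, -0.202, 0.0149]
eef_rot: [-180.0, -0.0, -35.1]
contact_force: [-0.7, 2.0, 5.8]
gripper_width: 0.0397
gripper_force: 24.9
time_s: 28.0
tcp_pos: [0.4268, -0.202, 0.1207]
eef_rot: [-179.9, -0.1, -35.1]
contact_force: [0.1, -0.2, -5.0]
gripper_width: 0.0398
gripper_force: 24.9
tcp [ 0.4268 -0.202   0.1207] rot [-1.799e+02 -1.000e-01 -3.510e+01] j6 56.3 spin units -0.02 travel units [-0.24 -8.85  2.44]
tool x,y axes in world [ 0.82 -0.57  0.  ] [-0.57 -0.82 -0.  ]
```

```bash

python3 -m handwheel '[{"grip":1,"travel":[0,-0.6,0],"spin":0},{"grip":1,"travel":[-0.04,-1,0],"spin":0},{"grip":1,"travel":[-0.04,-1,0],"spin":0},{"grip":1,"travel":[-0.04,-1,0],"spin":0},{"grip":1,"travel":[-0.04,-1,0],"spin":0},{"grip":1,"travel":[-0.04,-1,0],"spin":0},{"grip":1,"travel":[-0.04,-1,0],"spin":0},{"grip":1,"travel":[0,-1,0],"spin":0}]' >/dev/null
python3 -m handwheel '[{"grip":1,"travel":[0,-0.8,0],"spin":0},{"grip":1,"travel":[0,-0.45,0.3],"spin":0},{"grip":1,"travel":[0,0,0.8],"spin":0},{"grip":1,"travel":[0,0,0.8],"spin":0},{"grip":1,"travel":[0,0,0.7],"spin":0},{"grip":1,"travel":[0,0,0.4],"spin":0},{"grip":1,"travel":[0,0,0],"spin":0}]'
python3 -c "
from h import *
go(.549,-.0175,.0365,-35)"
```

```text
time_s: 29.88
tcp_pos: [0.5482, -0.0177, 0.0438]
eef_rot: [179.9, 0.1, -35.1]
contact_force: [-0.1, -0.5, -3.8]
gripper_width: 0.0398
gripper_force: 24.9
tcp [ 0.5482 -0.0177  0.0438] rot [ 1.799e+02  1.000e-01 -3.510e+01] j6 36.3 spin units -0.02 travel units [ 0.02 -0.03  0.29]
tool x,y axes in world [ 0.82 -0.57 -0.  ] [-0.57 -0.82  0.  ]
```

```bash

python3 -m handwheel '[{"grip":1,"travel":[0,0,0.1],"spin":0},{"grip":1,"travel":[0,0,0.1],"spin":0},{"grip":1,"travel":[0,0,0.05],"spin":0},{"grip":1,"travel":[0,0,0],"spin":0}]'
python3 -m handwheel '[{"grip":1,"travel":[0,0,0.06],"spin":0},{"grip":1,"travel":[0,0,0],"spin":0}]'
```

```text
time_s: 30.38
tcp_pos: [0.5487, -0.0175, 0.0384]
eef_rot: [-180.0, -0.0, -35.1]
contact_force: [-0.2, -0.7, -5.4]
gripper_width: 0.04
gripper_force: 24.9
time_s: 30.62
tcp_pos: [0.5489, -0.0175, 0.037]
eef_rot: [-180.0, -0.0, -35.1]
contact_force: [-0.3, -0.6, -4.2]
gripper_width: 0.0399
gripper_force: 24.9
```

```bash

python3 -m handwheel '[{"grip":1,"travel":[0,0,0.05],"spin":0},{"grip":1,"travel":[0,0,0.02],"spin":0},{"grip":1,"travel":[0,0,0],"spin":0}]'
python3 -m handwheel '[{"grip":-0.3,"travel":[0,0,0],"spin":0},{"grip":-0.3,"travel":[0,0,0],"spin":0},{"grip":-0.6,"travel":[0,0,0],"spin":0},{"grip":-0.8,"travel":[0,0,-0.5],"spin":0},{"grip":-1,"travel":[0,0,-1],"spin":0},{"grip":-1,"travel":[0,0,-1],"spin":0},{"grip":-1,"travel":[0,0,-1],"spin":0},{"grip":-1,"travel":[0,0,-1],"spin":0}]'
python3 -m handwheel '[{"grip":-1,"travel":[0,0,-1],"spin":0},{"grip":-1,"travel":[0,0,-1],"spin":0},{"grip":-1,"travel":[0,0,0],"spin":0},{"grip":-1,"travel":[0,0,0],"spin":0}]'
python3 - <<'E'
from h import *
st=telemetry.get_state(); im=snap('wrist','wr6.png')
b=im.astype(float); 
for n,i,s in (('wrist',im,st),('top',snap('top'),None)):
    m=(i[:,:,2].astype(int)-i[:,:,0]>75).astype(np.uint8)
    q=proj(n,[.549,-.0175,.062],s)
    print(n,np.round(q),[(round(d['p'],2),np.round(w(n,d['position'],.055,s),4)) for d in models.find_in(n,'block_center')])
padplate('top',None,'t6.png')
go(.3926,-.3275,.2,-45)
E
```

```text
time_s: 31.0
tcp_pos: [0.5489, -0.0175, 0.0369]
eef_rot: [-180.0, -0.0, -35.0]
contact_force: [-6.9, 1.1, 14.8]
gripper_width: 0.04
gripper_force: 24.9
time_s: 32.0
tcp_pos: [0.5488, -0.0175, 0.1493]
eef_rot: [-180.0, -0.0, -35.1]
contact_force: [0.0, 0.1, -0.2]
gripper_width: 0.0879
gripper_force: 0.0
time_s: 32.5
tcp_pos: [0.5484, -0.0175, 0.1977]
eef_rot: [-180.0, 0.0, -35.1]
contact_force: [0.1, 0.0, -0.2]
gripper_width: 0.0878
gripper_force: 0.0
wrist [276. 204.] [(0.6, array([ 0.5491, -0.0137]))]
top [263. 179.] [(0.93, array([ 0.2662, -0.2294])), (0.69, array([ 0.5339, -0.012 ])), (0.56, array([ 0.3331, -0.1579]))]
top pad 0.8339 -0.0546 size 1351 334 ang 89.9
top plate 0.5563 -0.0017 size 73 64 ang 2.3
tcp [ 0.5484 -0.0175  0.1969] rot [179.9   0.  -35.1] j6 36.3 spin units 1.98 travel units [ 4.36 13.17 -0.11]
tool x,y axes in world [ 0.71 -0.71 -0.  ] [-0.71 -0.71  0.  ]
```

View pics/wr6.png

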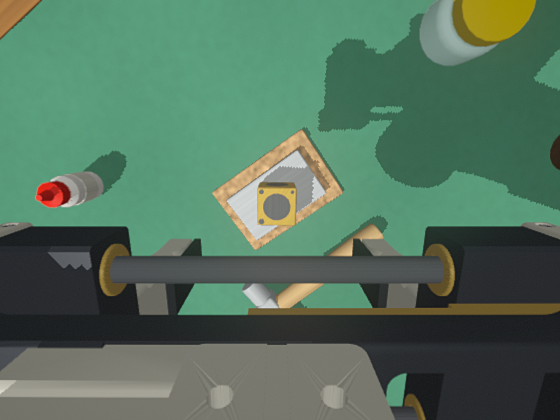

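The block sits centred on the plate: top centre at (277,205), prediction (276,204). Next is the burr stand.

```bash

python3 -m handwheel '[{"grip":-1,"travel":[0.14,1,0],"spin":0},{"grip":-1,"travel":[0.14,1,0],"spin":0},{"grip":-1,"travel":[0.14,1,0],"spin":0},{"grip":-1,"travel":[0.14,1,0],"spin":0},{"grip":-1,"travel":[0.14,1,0],"spin":0},{"grip":-1,"travel":[0.14,1,0],"spin":0},{"grip":-1,"travel":[0.14,1,0],"spin":0},{"grip":-1,"travel":[0.14,1,0],"spin":0}]' >/dev/null
python3 -m handwheel '[{"grip":-1,"travel":[0.14,1,0],"spin":0},{"grip":-1,"travel":[0.14,1,0],"spin":0},{"grip":-1,"travel":[0.14,1,0],"spin":0},{"grip":-1,"travel":[0.14,1,0],"spin":0},{"grip":-1,"travel":[0.14,1,0],"spin":0},{"grip":-1,"travel":[0.14,0.7,0],"spin":0},{"grip":-1,"travel":[0,0,0],"spin":0},{"grip":-1,"travel":[0,0,0],"spin":0}]'
python3 - <<'E'
from h import *
st=telemetry.get_state(); im=snap('wrist','wr7.png')
i=im.astype(int); q=proj('wrist',[.3926,-.3275,.04],st)
m=((i[:,:,2]>i[:,:,1]+8)&(i[:,:,2]>i[:,:,0]+8)).astype(np.uint8); m=cv2.morphologyEx(m,cv2.MORPH_CLOSE,np.ones((7,7)))
cnt,_=cv2.findContours(m,cv2.RETR_EXTERNAL,cv2.CHAIN_APPROX_NONE)
c=max(cnt,key=lambda c:(cv2.pointPolygonTest(c,(float(q[0]),float(q[1])),False),cv2.contourArea(c)))
e=cv2.fitEllipse(c); print(q,e,cv2.boundingRect(c))
for z in (.02,.04): print(w('wrist',e[0],z,st))
print([(round(d['p'],2),np.round(d['position'])) for d in models.find_in('wrist','burrs_center')])
p=w('wrist',e[0],.02,st); go(p[0],p[1],.014,-35)
E
```

```text
time_s: 34.75
tcp_pos: [0.3914, -0.3261, 0.1976]
eef_rot: [-180.0, 0.0, -35.1]
contact_force: [-0.7, 0.2, -0.4]
gripper_width: 0.0872
gripper_force: 0.0
[276.95734262 198.50328399] ((281.0569763183594, 195.12405395507812), (44.42807388305664, 45.17171859741211), 99.11273193359375) (258, 173, 47, 45)
[ 0.38976957 -0.33132897]
[ 0.39309195 -0.33326536]
[(0.79, array([346., 252.])), (0.73, array([282., 192.])), (0.64, array([341., 118.]))]
tcp [ 0.3919 -0.3257  0.1976] rot [-180.    -0.   -35.1] j6 72.6 spin units -0.01 travel units [0.06 0.23 7.34]
tool x,y axes in world [ 0.82 -0.57  0.  ] [-0.57 -0.82 -0.  ]
```

```bash

python3 -m handwheel '[{"grip":-1,"travel":[0.12,0.22,0.8],"spin":0},{"grip":-1,"travel":[0,0,1],"spin":0},{"grip":-1,"travel":[0,0,1],"spin":0},{"grip":-1,"travel":[0,0,1],"spin":0},{"grip":-1,"travel":[0,0,1],"spin":0},{"grip":-1,"travel":[0,0,1],"spin":0},{"grip":-1,"travel":[0,0,1],"spin":0},{"grip":-1,"travel":[0,0,0.5],"spin":0}]' 12
python3 -m handwheel '[{"grip":1,"travel":[0,0,0],"spin":0},{"grip":1,"travel":[0,0,0],"spin":0},{"grip":1,"travel":[0,0,0],"spin":0},{"grip":1,"travel":[0,0,0],"spin":0},{"grip":1,"travel":[0,0,0],"spin":0},{"grip":1,"travel":[0,0,0],"spin":0},{"grip":1,"travel":[0,0,0],"spin":0}]' 12
python3 -m handwheel '[{"grip":1,"travel":[0,0,-0.5],"spin":0},{"grip":1,"travel":[0,0,-1],"spin":0},{"grip":1,"travel":[0,0,-1],"spin":0},{"grip":1,"travel":[0,0,-1],"spin":0},{"grip":1,"travel":[0,0,-1],"spin":0},{"grip":1,"travel":[0,0,-1],"spin":0},{"grip":1,"travel":[0,0,-0.5],"spin":0},{"grip":1,"travel":[0,0,0],"spin":0}]' 12
python3 -c "
from h import *
go(.6505,-.0205,.16,-35)"
```

```text
time_s: 35.85
tcp_pos: [0.391, -0.3315, 0.014]
eef_rot: [180.0, 0.1, -35.0]
contact_force: [-0.2, 0.1, 0.7]
gripper_width: 0.0873
gripper_force: 0.0
time_s: 36.72
tcp_pos: [0.3916, -0.3323, 0.0156]
eef_rot: [-180.0, -0.0, -35.1]
contact_force: [-0.5, 1.9, 6.8]
gripper_width: 0.0518
gripper_force: 12.0
time_s: 37.72
tcp_pos: [0.3916, -0.3323, 0.1658]
eef_rot: [-180.0, -0.1, -35.1]
contact_force: [-0.9, -0.7, -1.3]
gripper_width: 0.0519
gripper_force: 12.0
tcp [ 0.3916 -0.3323  0.1658] rot [-1.80e+02 -1.00e-01 -3.51e+01] j6 73.3 spin units -0.02 travel units [  1.33 -16.16   0.24]
tool x,y axes in world [ 0.82 -0.57  0.  ] [-0.57 -0.82 -0.  ]
```

```bash

python3 -m handwheel '[{"grip":1,"travel":[0.08,-0.6,0],"spin":0},{"grip":1,"travel":[0.08,-1,0],"spin":0},{"grip":1,"travel":[0.08,-1,0],"spin":0},{"grip":1,"travel":[0.08,-1,0],"spin":0},{"grip":1,"travel":[0.08,-1,0],"spin":0},{"grip":1,"travel":[0.08,-1,0],"spin":0},{"grip":1,"travel":[0.08,-1,0],"spin":0},{"grip":1,"travel":[0.08,-1,0],"spin":0}]' >/dev/null
python3 -m handwheel '[{"grip":1,"travel":[0.08,-1,0],"spin":0},{"grip":1,"travel":[0.08,-1,0],"spin":0},{"grip":1,"travel":[0.08,-1,0],"spin":0},{"grip":1,"travel":[0.08,-1,0],"spin":0},{"grip":1,"travel":[0.08,-1,0],"spin":0},{"grip":1,"travel":[0.08,-1,0],"spin":0},{"grip":1,"travel":[0.08,-1,0],"spin":0},{"grip":1,"travel":[0.08,-1,0],"spin":0}]' >/dev/null
python3 -m handwheel '[{"grip":1,"travel":[0.05,-0.55,0.3],"spin":0},{"grip":1,"travel":[0,0,1],"spin":0},{"grip":1,"travel":[0,0,1],"spin":0},{"grip":1,"travel":[0,0,1],"spin":0},{"grip":1,"travel":[0,0,1],"spin":0},{"grip":1,"travel":[0,0,1],"spin":0},{"grip":1,"travel":[0,0,0],"spin":0}]'
python3 -c "
from h import *
go(.6505,-.0205,.0165,-35)"
```

```text
time_s: 40.6
tcp_pos: [0.6488, -0.0212, 0.0301]
eef_rot: [179.8, 0.2, -35.1]
contact_force: [0.2, 0.3, 0.1]
gripper_width: 0.0515
gripper_force: 12.0
tcp [ 0.6488 -0.0212  0.0301] rot [179.8   0.2 -35.1] j6 39.6 spin units -0.02 travel units [ 0.04 -0.06  0.54]
tool x,y axes in world [ 0.82 -0.57 -0.  ] [-0.57 -0.82  0.  ]
```

Next: lower and release the stand. After that I go to the bottle at about (0.683,0.157), hovering above it.

```bash

python3 -m handwheel '[{"grip":1,"travel":[0.04,-0.06,0.3],"spin":0},{"grip":1,"travel":[0,0,0.16],"spin":0},{"grip":1,"travel":[0,0,0.06],"spin":0},{"grip":1,"travel":[0,0,0.04],"spin":0},{"grip":1,"travel":[0,0,0],"spin":0}]'
python3 -m handwheel '[{"grip":0,"travel":[0,0,0],"spin":0},{"grip":0,"travel":[0,0,0],"spin":0},{"grip":-0.6,"travel":[0,0,0],"spin":0},{"grip":-0.8,"travel":[0,0,0],"spin":0},{"grip":-0.8,"travel":[0,0,-1],"spin":0},{"grip":-1,"travel":[0,0,-1],"spin":0},{"grip":-1,"travel":[0,0,-1],"spin":0},{"grip":-1,"travel":[0,0,-1],"spin":0}]'
python3 -m handwheel '[{"grip":-1,"travel":[0,0,-1],"spin":0},{"grip":-1,"travel":[0,0,-1],"spin":0},{"grip":-1,"travel":[0,0,-1],"spin":0},{"grip":-1,"travel":[0,0,0],"spin":0},{"grip":-1,"travel":[0,0,0],"spin":0}]'
python3 - <<'E'
from h import *
st=telemetry.get_state(); im=snap('wrist','wr8.png')
print([(round(d['p'],2),np.round(d['position']),np.round(w('wrist',d['position'],.04,st),4)) for d in models.find_in('wrist','burrs_center')])
i=im.astype(int); q=proj('wrist',[.6505,-.0205,.04],st);print(q)
m=((i[:,:,2]>i[:,:,1]+8)&(i[:,:,2]>i[:,:,0]+8)&(i[:,:,2]<140)).astype(np.uint8); m=cv2.morphologyEx(m,cv2.MORPH_CLOSE,np.ones((5,5)))
cnt,_=cv2.findContours(m,cv2.RETR_EXTERNAL,cv2.CHAIN_APPROX_NONE)
c=max(cnt,key=lambda c:(cv2.pointPolygonTest(c,(float(q[0]),float(q[1])),False),cv2.contourArea(c)))
e=cv2.fitEllipse(c); print(e,w('wrist',e[0],.03,st))
go(.685,.160,.2,-35);go(.67,.16,.2,-90)
E
```

```text
time_s: 41.22
tcp_pos: [0.6523, -0.0202, 0.0188]
eef_rot: [-180.0, -0.0, -35.1]
contact_force: [-0.8, 0.2, -1.7]
gripper_width: 0.0515
gripper_force: 12.0
time_s: 42.22
tcp_pos: [0.6522, -0.0202, 0.1195]
eef_rot: [-180.0, -0.0, -35.1]
contact_force: [-0.0, -0.1, 0.1]
gripper_width: 0.0874
gripper_force: 0.0
time_s: 42.85
tcp_pos: [0.6518, -0.0202, 0.1932]
eef_rot: [180.0, 0.0, -35.1]
contact_force: [-0.5, -0.2, 0.1]
gripper_width: 0.0877
gripper_force: 0.0
[(0.86, array([275., 198.]), array([ 0.6557, -0.021 ]))]
[277.49147963 201.75930059]
((276.2715759277344, 199.02955627441406), (44.680789947509766, 45.76765441894531), 98.00862121582031) [ 0.65200719 -0.0199613 ]
tcp [ 0.6516 -0.0202  0.1925] rot [ 1.799e+02  1.000e-01 -3.510e+01] j6 39.6 spin units -0.02 travel units [-3.04 -6.67 -0.3 ]
tool x,y axes in world [ 0.82 -0.57 -0.  ] [-0.57 -0.82  0.  ]
tcp [ 0.6516 -0.0202  0.1925] rot [ 1.799e+02  1.000e-01 -3.510e+01] j6 39.6 spin units 10.98 travel units [-7.21 -0.73 -0.29]
tool x,y axes in world [-0. -1. -0.] [-1. -0.  0.]
```

View pics/wr8.png

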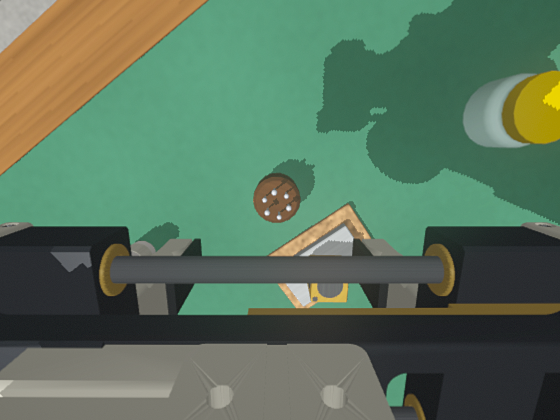

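The burr stand is upright at (276,199), i.e. world (0.652,−0.020), which is the target. Now the bottle.

```bash

python3 -m handwheel '[{"grip":-1,"travel":[0,0,0],"spin":1},{"grip":-1,"travel":[0,0,0],"spin":1},{"grip":-1,"travel":[0,0,0],"spin":1},{"grip":-1,"travel":[0,0,0],"spin":1},{"grip":-1,"travel":[0,0,0],"spin":1},{"grip":-1,"travel":[0,0,0],"spin":1},{"grip":-1,"travel":[0,0,0],"spin":1},{"grip":-1,"travel":[0,0,0],"spin":1}]' >/dev/null
python3 -m handwheel '[{"grip":-1,"travel":[0,0,0],"spin":1},{"grip":-1,"travel":[0,0,0],"spin":1},{"grip":-1,"travel":[0,0,0],"spin":1},{"grip":-1,"travel":[-1,-0.2,0],"spin":0},{"grip":-1,"travel":[-1,-0.2,0],"spin":0},{"grip":-1,"travel":[-1,-0.2,0],"spin":0},{"grip":-1,"travel":[-1,-0.2,0],"spin":0},{"grip":-1,"travel":[-1,-0.2,0],"spin":0}]' >/dev/null
python3 -m handwheel '[{"grip":-1,"travel":[-1,-0.2,-0.2],"spin":0},{"grip":-1,"travel":[-1,0,-0.2],"spin":0},{"grip":-1,"travel":[0,0,0],"spin":0},{"grip":-1,"travel":[0,0,0],"spin":0}]'
python3 - <<'E'
from h import *
st=telemetry.get_state(); im=snap('wrist','wr9.png'); i=im.astype(int)
print([(round(d['p'],2),np.round(d['position']),np.round(w('wrist',d['position'],.05,st),4)) for d in models.find_in('wrist','bottle_center')])
def comp(m,name,z):
    n,l,s,c=cv2.connectedComponentsWithStats(m.astype(np.uint8))
    k=sorted(range(1,n),key=lambda j:-s[j,4])[:3]
    for j in k: print(name,s[j],np.round(c[j]),np.round(w('wrist',c[j],z,st),4))
comp((i[:,:,2]>120)&(i[:,:,1]<70)&(i[:,:,0]<80),'red',.062)
for z in (0,.039,.078): print(z,np.round(proj('wrist',[.683,.157,z],st)))
roi=(i.min(2)>110); roi[:,:180]=0; roi[:,380:]=0; roi[235:]=0; comp(roi,'white',.035)
E
```

```text
time_s: 45.45
tcp_pos: [0.6823, 0.1551, 0.2037]
eef_rot: [180.0, 0.0, -90.1]
contact_force: [0.2, -0.2, 0.4]
gripper_width: 0.0877
gripper_force: 0.0
[(0.68, array([272., 206.]), array([0.6861, 0.1601]))]
red [260 198  23  22 329] [271. 207.] [0.6878 0.1589]
red [505 223   6   4  19] [508. 225.] [0.438  0.1781]
0 [275. 194.]
0.039 [275. 201.]
0.078 [275. 209.]
white [370   0  10  98 382] [377.  61.] [0.5804 0.0139]
white [256 186  32  34 378] [272. 198.] [0.687  0.1544]
white [354  69  20  29 279] [363.  85.] [0.5931 0.0365]
```

```bash

python3 -m handwheel '[{"grip":-1,"travel":[-0.12,-0.19,0],"spin":0},{"grip":-1,"travel":[0,0,1],"spin":0},{"grip":-1,"travel":[0,0,1],"spin":0},{"grip":-1,"travel":[0,0,1],"spin":0},{"grip":-1,"travel":[0,0,1],"spin":0},{"grip":-1,"travel":[0,0,1],"spin":0},{"grip":-1,"travel":[0,0,1],"spin":0},{"grip":-1,"travel":[0,0,1],"spin":0}]' 10
python3 -m handwheel '[{"grip":-1,"travel":[0,0,0.1],"spin":0},{"grip":1,"travel":[0,0,0],"spin":0},{"grip":1,"travel":[0,0,0],"spin":0},{"grip":1,"travel":[0,0,0],"spin":0},{"grip":1,"travel":[0,0,0],"spin":0},{"grip":1,"travel":[0,0,0],"spin":0},{"grip":1,"travel":[0,0,0],"spin":0},{"grip":1,"travel":[0,0,0],"spin":0}]' 10
python3 -m handwheel '[{"grip":1,"travel":[0,0,0],"spin":0},{"grip":1,"travel":[0,0,0],"spin":0},{"grip":1,"travel":[0,0,-0.5],"spin":0},{"grip":1,"travel":[0,0,-1],"spin":0},{"grip":1,"travel":[0,0,-1],"spin":0},{"grip":1,"travel":[0,0,-1],"spin":0},{"grip":1,"travel":[0,0,0],"spin":0}]' 10
python3 -c "
from h import *
go(.5505,.092,.1,-90)"
```

```text
time_s: 46.55
tcp_pos: [0.6876, 0.1574, 0.0278]
eef_rot: [-180.0, 0.0, -90.1]
contact_force: [0.4, 0.6, 0.1]
gripper_width: 0.0873
gripper_force: 0.0
time_s: 47.55
tcp_pos: [0.6873, 0.1578, 0.0262]
eef_rot: [-180.0, 0.0, -90.1]
contact_force: [-0.4, 0.3, 1.1]
gripper_width: 0.0337
gripper_force: 10.0
time_s: 48.42
tcp_pos: [0.6886, 0.1583, 0.1168]
eef_rot: [-179.7, 0.1, -90.1]
contact_force: [-0.1, -0.0, -0.3]
gripper_width: 0.0334
gripper_force: 10.0
tcp [0.6886 0.1583 0.1168] rot [-1.797e+02  1.000e-01 -9.010e+01] j6 -28.8 spin units -0.01 travel units [2.65 5.53 0.64]
tool x,y axes in world [ 0. -1. -0.] [-1.  0. -0.]
```

```bash

python3 -m handwheel '[{"grip":1,"travel":[0.25,0.5,0],"spin":0},{"grip":1,"travel":[0.5,1,0],"spin":0},{"grip":1,"travel":[0.5,1,0],"spin":0},{"grip":1,"travel":[0.5,1,0],"spin":0},{"grip":1,"travel":[0.5,1,0],"spin":0},{"grip":1,"travel":[0.3,0.8,0],"spin":0},{"grip":1,"travel":[0.1,0.25,0],"spin":0},{"grip":1,"travel":[0,0,0],"spin":0}]'
python3 -m handwheel '[{"grip":1,"travel":[0,0.48,0.5],"spin":0},{"grip":1,"travel":[0,0,1],"spin":0},{"grip":1,"travel":[0,0,1],"spin":0},{"grip":1,"travel":[0,0,0.7],"spin":0},{"grip":1,"travel":[0,0,0],"spin":0}]'
python3 -c "
from h import *
go(.5505,.092,.027,-90)"
```

```text
time_s: 49.42
tcp_pos: [0.5479, 0.0915, 0.1134]
eef_rot: [180.0, -0.0, -90.1]
contact_force: [-0.0, -0.2, -1.6]
gripper_width: 0.0338
gripper_force: 10.0
time_s: 50.05
tcp_pos: [0.5359, 0.0915, 0.032]
eef_rot: [179.8, -0.1, -90.1]
contact_force: [0.2, 0.3, -0.4]
gripper_width: 0.0338
gripper_force: 10.0
tcp [0.5359 0.0915 0.032 ] rot [ 1.798e+02 -1.000e-01 -9.010e+01] j6 -30.4 spin units -0.01 travel units [-0.02 -0.58  0.2 ]
tool x,y axes in world [-0. -1.  0.] [-1.  0.  0.]
```

```bash

python3 -m handwheel '[{"grip":1,"travel":[0,-0.58,0],"spin":0},{"grip":1,"travel":[0,0,0.12],"spin":0},{"grip":1,"travel":[0,0,0.06],"spin":0},{"grip":1,"travel":[0,0,0.03],"spin":0},{"grip":1,"travel":[0,0,0],"spin":0}]'
python3 -m handwheel '[{"grip":0.1,"travel":[0,0,0],"spin":0},{"grip":0,"travel":[0,0,0],"spin":0},{"grip":-0.5,"travel":[0,0,0],"spin":0},{"grip":-0.7,"travel":[0,0,0],"spin":0},{"grip":-0.8,"travel":[0,0,-1],"spin":0},{"grip":-1,"travel":[0,0,-1],"spin":0},{"grip":-1,"travel":[0,0,-1],"spin":0},{"grip":-1,"travel":[0,0,-1],"spin":0}]'
python3 -m handwheel '[{"grip":-1,"travel":[0,0,-1],"spin":0},{"grip":-1,"travel":[0,0,-1],"spin":0},{"grip":-1,"travel":[0,0,-1],"spin":0},{"grip":-1,"travel":[0,0,0],"spin":0},{"grip":-1,"travel":[0,0,0],"spin":0}]'
python3 - <<'E'
from h import *
st=telemetry.get_state(); im=snap('wrist','wr10.png'); i=im.astype(int)
def comp(m,name,z):
    n,l,s,c=cv2.connectedComponentsWithStats(m.astype(np.uint8))
    for j in sorted(range(1,n),key=lambda j:-s[j,4])[:2]: print(name,s[j],np.round(c[j]),np.round(w('wrist',c[j],z,st),4))
comp((i[:,:,2]>120)&(i[:,:,1]<70)&(i[:,:,0]<80),'red',.062)
go(.408,.198,.2,-107)
E
```

```text
time_s: 50.68
tcp_pos: [0.5507, 0.0917, 0.0284]
eef_rot: [-180.0, 0.0, -90.1]
contact_force: [-0.1, 0.3, -1.3]
gripper_width: 0.0338
gripper_force: 10.0
time_s: 51.68
tcp_pos: [0.5508, 0.0916, 0.1291]
eef_rot: [180.0, 0.0, -90.1]
contact_force: [0.3, 0.7, 0.5]
gripper_width: 0.0875
gripper_force: 0.0
time_s: 52.3
tcp_pos: [0.5504, 0.0916, 0.2028]
eef_rot: [180.0, 0.0, -90.1]
contact_force: [0.6, 1.7, -0.5]
gripper_width: 0.088
gripper_force: 0.0
red [265 195  23  22 314] [276. 205.] [0.5504 0.0925]
tcp [0.5503 0.0915 0.2025] rot [179.9  -0.  -90.1] j6 -29.6 spin units 3.38 travel units [-2.41  6.69  0.11]
tool x,y axes in world [-0.29 -0.96  0.  ] [-0.96  0.29  0.  ]
```

Bottle is standing at (0.550,0.092). Now the tray.

```bash

python3 -m handwheel '[{"grip":-1,"travel":[0,0,0],"spin":1},{"grip":-1,"travel":[0,0,0],"spin":1},{"grip":-1,"travel":[0,0,0],"spin":1},{"grip":-1,"travel":[0,0,0],"spin":0.4},{"grip":-1,"travel":[-0.34,0.95,0],"spin":0},{"grip":-1,"travel":[-0.34,0.95,0],"spin":0},{"grip":-1,"travel":[-0.34,0.95,0],"spin":0},{"grip":-1,"travel":[-0.34,0.95,0],"spin":0}]' >/dev/null
python3 -m handwheel '[{"grip":-1,"travel":[-0.34,0.95,0],"spin":0},{"grip":-1,"travel":[-0.34,0.95,0],"spin":0},{"grip":-1,"travel":[-0.34,0.95,0],"spin":0},{"grip":-1,"travel":[0,0,0],"spin":0},{"grip":-1,"travel":[0,0,0],"spin":0}]'
python3 - <<'E'
from h import *
st=telemetry.get_state(); r=blob('wrist',(.408,.198),.018,st,'wr11.png')
print([(round(d['p'],2),np.round(d['position']),np.round(w('wrist',d['position'],.015,st),4)) for d in models.find_in('wrist','tray_center')])
go(r[0],r[1],.012,-107)
E
```

```text
time_s: 53.98
tcp_pos: [0.4095, 0.1973, 0.2032]
eef_rot: [-180.0, -0.0, -107.0]
contact_force: [0.8, -0.2, -0.5]
gripper_width: 0.0876
gripper_force: 0.0
px [277. 196.]
thing xy 0.4069 0.2000 size 50 51 ang 72.9
[(0.67, array([277., 199.]), array([0.4093, 0.2021]))]
tcp [0.4098 0.1971 0.2031] rot [ 180.    -0.  -107.1] j6 -67.7 spin units -0.02 travel units [-0.08  0.14  7.65]
tool x,y axes in world [-0.29 -0.96  0.  ] [-0.96  0.29  0.  ]
```

```bash

python3 -m handwheel '[{"grip":-1,"travel":[-0.08,0.14,0.6],"spin":0},{"grip":-1,"travel":[0,0,1],"spin":0},{"grip":-1,"travel":[0,0,1],"spin":0},{"grip":-1,"travel":[0,0,1],"spin":0},{"grip":-1,"travel":[0,0,1],"spin":0},{"grip":-1,"travel":[0,0,1],"spin":0},{"grip":-1,"travel":[0,0,1],"spin":0},{"grip":-1,"travel":[0,0,1],"spin":0}]' 10
python3 -m handwheel '[{"grip":-1,"travel":[0,0,0],"spin":0},{"grip":1,"travel":[0,0,0],"spin":0},{"grip":1,"travel":[0,0,0],"spin":0},{"grip":1,"travel":[0,0,0],"spin":0},{"grip":1,"travel":[0,0,0],"spin":0},{"grip":1,"travel":[0,0,0],"spin":0},{"grip":1,"travel":[0,0,0],"spin":0},{"grip":1,"travel":[0,0,0],"spin":0}]' 10
python3 -m handwheel '[{"grip":1,"travel":[0,0,-0.5],"spin":0},{"grip":1,"travel":[0,0,-1],"spin":0},{"grip":1,"travel":[0,0,-1],"spin":0},{"grip":1,"travel":[0,0,-1],"spin":0},{"grip":1,"travel":[0,0,-1],"spin":0},{"grip":1,"travel":[0,0,-1],"spin":0},{"grip":1,"travel":[0,0,0],"spin":0}]' 10
python3 -c "
from h import *
go(.5495,-.14,.15,-90.3)"
```

```text
time_s: 55.08
tcp_pos: [0.4063, 0.1997, 0.0117]
eef_rot: [180.0, -0.0, -107.1]
contact_force: [0.6, -0.1, 0.7]
gripper_width: 0.0874
gripper_force: 0.0
time_s: 56.08
tcp_pos: [0.4068, 0.2005, 0.0137]
eef_rot: [-180.0, 0.0, -107.1]
contact_force: [-1.6, -0.8, 5.4]
gripper_width: 0.0501
gripper_force: 10.0
time_s: 56.95
tcp_pos: [0.4074, 0.2011, 0.1532]
eef_rot: [-179.9, 0.2, -107.1]
contact_force: [-0.1, 0.1, -1.6]
gripper_width: 0.0501
gripper_force: 10.0
tcp [0.4074 0.2011 0.1532] rot [-179.9    0.2 -107.1] j6 -68.3 spin units -3.35 travel units [13.62 -5.75  0.09]
tool x,y axes in world [-0.01 -1.   -0.  ] [-1.    0.01 -0.  ]
```

```bash

python3 -m handwheel '[{"grip":1,"travel":[0,0,0],"spin":-1},{"grip":1,"travel":[0,0,0],"spin":-1},{"grip":1,"travel":[0,0,0],"spin":-1},{"grip":1,"travel":[0,0,0],"spin":-0.35},{"grip":1,"travel":[0.5,-0.2,0],"spin":0},{"grip":1,"travel":[0.95,-0.4,0],"spin":0},{"grip":1,"travel":[0.95,-0.4,0],"spin":0},{"grip":1,"travel":[0.95,-0.4,0],"spin":0}]' >/dev/null
python3 -m handwheel '[{"grip":1,"travel":[0.95,-0.4,0],"spin":0},{"grip":1,"travel":[0.95,-0.4,0],"spin":0},{"grip":1,"travel":[0.95,-0.4,0],"spin":0},{"grip":1,"travel":[0.95,-0.4,0],"spin":0},{"grip":1,"travel":[0.95,-0.4,0],"spin":0},{"grip":1,"travel":[0.95,-0.4,0],"spin":0},{"grip":1,"travel":[0.95,-0.4,0],"spin":0},{"grip":1,"travel":[0.95,-0.4,0],"spin":0}]' >/dev/null
python3 -m handwheel '[{"grip":1,"travel":[0.95,-0.4,0],"spin":0},{"grip":1,"travel":[0.95,-0.4,0],"spin":0},{"grip":1,"travel":[0.77,-0.35,0.5],"spin":0},{"grip":1,"travel":[0,0,1],"spin":0},{"grip":1,"travel":[0,0,1],"spin":0},{"grip":1,"travel":[0,0,1],"spin":0},{"grip":1,"travel":[0,0,1],"spin":0},{"grip":1,"travel":[0,0,0],"spin":0}]'
python3 -c "
from h import *
go(.5495,-.14,.014,-90.3)"
```

```text
time_s: 59.95
tcp_pos: [0.5465, -0.1416, 0.0364]
eef_rot: [179.7, -0.0, -90.4]
contact_force: [-0.5, -0.4, -0.6]
gripper_width: 0.0502
gripper_force: 10.0
tcp [ 0.5465 -0.1416  0.0364] rot [179.7  -0.  -90.4] j6 -5.7 spin units -0.02 travel units [-0.07 -0.12  0.9 ]
tool x,y axes in world [-0.01 -1.    0.  ] [-1.    0.01  0.  ]
```

```bash

python3 -m handwheel '[{"grip":1,"travel":[-0.06,-0.1,0.5],"spin":0},{"grip":1,"travel":[0,0,0.25],"spin":0},{"grip":1,"travel":[0,0,0.06],"spin":0},{"grip":1,"travel":[0,0,0.04],"spin":0},{"grip":1,"travel":[0,0,0],"spin":0},{"grip":1,"travel":[0,0,0],"spin":0}]'
python3 -m handwheel '[{"grip":-0.1,"travel":[0,0,0],"spin":0},{"grip":-0.2,"travel":[0,0,0],"spin":0},{"grip":-0.6,"travel":[0,0,0],"spin":0},{"grip":-0.8,"travel":[0,0,0],"spin":0},{"grip":-0.8,"travel":[0,0,-1],"spin":0},{"grip":-1,"travel":[0,0,-1],"spin":0},{"grip":-1,"travel":[0,0,-1],"spin":0},{"grip":-1,"travel":[0,0,-1],"spin":0}]'
python3 -m handwheel '[{"grip":-1,"travel":[0,0,-1],"spin":0},{"grip":-1,"travel":[0,0,-1],"spin":0},{"grip":-1,"travel":[0,0,-1],"spin":0},{"grip":-1,"travel":[0.5,0,-1],"spin":0},{"grip":-1,"travel":[1,0,0],"spin":0},{"grip":-1,"travel":[1,0,0],"spin":0},{"grip":-1,"travel":[1,0,0],"spin":0},{"grip":-1,"travel":[1,0,0],"spin":0}]'
python3 -m handwheel '[{"grip":-1,"travel":[1,0,0],"spin":0},{"grip":-1,"travel":[1,0,0],"spin":0},{"grip":-1,"travel":[1,0,0],"spin":0},{"grip":-1,"travel":[1,0,0],"spin":0},{"grip":-1,"travel":[1,0,0],"spin":0},{"grip":-1,"travel":[0,0,0],"spin":0},{"grip":-1,"travel":[0,0,0],"spin":0},{"grip":-1,"travel":[0,0,0],"spin":0}]'
python3 - <<'E'
from h import *
im=snap('top','t9.png')
rects('top',im,{'tray':(proj('top',[.5495,-.14,.018]),.018),'burr':(proj('top',[.652,-.02,.04]),.04),'bottle':(proj('top',[.55,.092,.05]),.05)})
sc=snap('scene'); a=im[60:270,90:430]; b=sc[120:330,150:430]
cv2.imwrite('pics/fin.png',np.vstack([cv2.resize(a,(485,300)),cv2.resize(b,(485,300))]))
E
```

```text
time_s: 60.7
tcp_pos: [0.5511, -0.1395, 0.0173]
eef_rot: [-180.0, 0.0, -90.3]
contact_force: [-0.1, 0.5, -0.9]
gripper_width: 0.0497
gripper_force: 10.0
time_s: 61.7
tcp_pos: [0.5509, -0.1395, 0.1179]
eef_rot: [-180.0, 0.0, -90.3]
contact_force: [0.6, -0.9, 0.4]
gripper_width: 0.0873
gripper_force: 0.0
time_s: 62.7
tcp_pos: [0.5502, -0.2527, 0.217]
eef_rot: [180.0, 0.0, -90.3]
contact_force: [0.5, 0.9, -0.9]
gripper_width: 0.0877
gripper_force: 0.0
time_s: 63.7
tcp_pos: [0.5497, -0.3763, 0.2172]
eef_rot: [-180.0, 0.0, -90.3]
contact_force: [0.1, 0.8, 0.5]
gripper_width: 0.088
gripper_force: 0.0
tray xy 0.5166 -0.0556 size 1340 955 ang 89.8
burr xy 0.6490 -0.0212 size 49 55 ang 89.8
bottle xy 0.5477 0.0928 size 46 34 ang 44.7
```

View pics/fin.png

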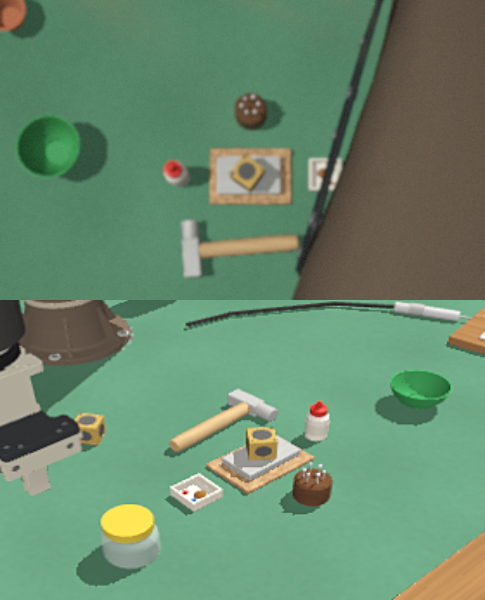

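All five things are set out: block centred on the plate, plate flat on the pad, burr stand behind, bottle on the bowl side and tray square on the jar side. Bowl, jar and hammer look undisturbed.

```bash
python3 -c "
from plant import close_job
print(close_job())"
```

```text
the job is handed in; nothing more can be done
None
```

The bench is set out and handed in at about 64 s of the 128 s allowed: by the camera checks all five things are in place and the bowl, jar and hammer undisturbed, but the hand-in returned no verdict.

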